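# Load the light-curing unit

### The arm

A 6-joint arm with a two-finger parallel gripper is mounted at the origin on a cart in front of the work surface, level with it; the furniture and walls round the work are solid. World frame = base frame: x ahead of the robot, y to its left, z up, the work surface at z = 0. Lengths are in m, angles in rad, forces in N, time in s.
With the tool pointing down it reaches from about 0.35 to 0.775 m from the base axis. Payload 7.3 kg.
Tool frame: the origin (TCP) lies midway between the tips of the shut fingers; the grasp point (between the pads) lies 19 mm behind it; z points along the fingers, y is the line along which they close (so a half turn about z gives the same grasp; the last joint's range is limited). The gripper opens to 92 mm and grips with 3 to 60 N. Pads are 19 mm wide; open, the fingers measure 130 mm over their backs; the gripper's body (75 mm by 190 mm) begins 47 mm behind the grasp point.
Start: joints at [1.007, 0.342, 1.524, -0, 1.275, -0.146], TCP at [0.213, 0.48, 0.227] pointing down, gripper open.
Joint ranges: [-2.53, 2.53], [-0.77, 2.02], [0.04, 2.7], [-1, 4.14], [0.28, 2.66], [-3.11, 3.11]. Speed limits (rad/s): [2.57, 2.57, 3.14, 3.14, 3.14, 3.14].

### API

Orientations are given as [roll, pitch, yaw] about the fixed x, y, z axes, in that order (R = Rz(yaw) Ry(pitch) Rx(roll)).
In Python, from cell import monitor, vision, workorder gives the robot as it stands.
- The arm moves only by the tool move_arm, never from a script. Its argument "rows" is a list of rows, each a list of 5 numbers: the shift along the world's x, y, z in mm, then the turn about the world's z in rad, then the closure, from -1 (fully open) to 1 (shut). A call has 1 to 12 rows; each row shifts and turns the commanded pose from where the row before left it; what a row does not reach is not made up. A row lasts 1/10 s, in which the tool goes at most 50 mm and 8.59 degrees, less where a joint would pass 70% of its speed; a pose out of reach is approached as far as the arm can. A call is refused whole if a number of a shift passes 50 or a number of a turn 0.15, either way. A call with a gripper value outside its range is refused whole. The fingers move at their own pace and stop on an object; "newtons" is the grip in N (left out, the last holds). Time passes only in rows, so rows that do not move let the fingers close. It gives the time, the measured TCP pose, the force, the opening and the grip force at its end, in the units of the state.
- monitor.observe(): the state, without advancing time (a new reading comes with each control period).
- vision.read_camera(name): name is "scene" or "top" or "wrist"; returns the picture (420x560x3 uint8, red, green, blue); there is no depth.
- vision.get_calibration(name): a dict with "K" (3x3 intrinsics, pixels), "T" (4x4, takes a point from camera to world coordinates); the wrist camera has in their place "mount" (4x4, takes a point from camera to tool coordinates, whose origin is the TCP and whose axes are the flange's). Camera axes: x right, y up, looking along -z (the intrinsics and any distortion apply to the point x, -y, -z); pixel columns grow to the right and rows downward; lengths in m; the calibration is good to about 2 mm. The wrist camera is an equidistant fisheye: a pixel r from the principal point sees the ray r / f radians off the axis. A picture is of the moment at which its call begins: read the wrist's pose just before it. get_calibration takes no time and is no camera call.
- workorder.hand_in(): hands the job in; it is judged then, once.
The state is a dict: "time": time; "qpos": joint angles; "qvel": joint speeds; "joint_efforts": joint torques, N m; "tool_pos": TCP position; "tool_rot": TCP orientation; "contact_force": force on the tool from outside, world axes, zero at the start; "torque": the same for the moment, N m; "opening": finger opening in m; "grip_force": force on a finger pad.
Only numpy, scipy, OpenCV 4.12 (cv2) and the standard library are available. Lean on these libraries where they do the work, as an engineer would, in place of code of your own. Each camera call takes 0.05 s, during which the arm holds its last target. There are 200 camera calls.

### The job

Put the white plaster cast that stands on the front of the light-curing unit's plate under the unit's lamp hood, using only the fingertips or the outside of the fingers; nothing is gripped or lifted. Press the long end of the lever down until the heavy hood is fully up and the spring catch holds the lever, and let go; then push the cast back along the plate until it stands on the middle of the round disc, clear of where the hood comes down; then press the catch's pad to release the lever, so that the hood comes down shut over the cast. Do not touch the hood, keep the cast upright on the plate, and leave the other things on the bench alone.

Things in the scene. Friction and masses are not known exactly. Their poses are not given: they have to be found in the camera images.
- unit: Light-curing unit, fixed: grey base plate (top 18 mm above the bench) with a white lamp hood and a steel lever. Origin: on the bench, on the middle line of the cast's lane; x runs from the loading end (near the robot) to the hinge, y to the lever's side (left), z up. Plate x = -125 to 212, y = -90 to 90 mm; the lever's deck goes on to y = 215 mm, x = -125 to 130.
- disc (a point): Centre of the round metal disc (110 mm across, flush on the plate, 70 mm ahead of the unit's origin) on which the cast shall stand. It lies under the shut hood.
- hood_front (a point): Middle of the lower front edge of the white hood (160 wide, 48 mm high walls 4 mm thick, lamp head 21 mm high on top). Shut, the hood covers unit x = 10 to 165, y = -80 to 80 mm, 46 mm clear inside, hinged at x = 165, z = 68 mm. Open, this edge stands at about x = 90, z = 213 mm; nothing hangs over the plate nearer than that.
- lever_pivot (a point): Lever's pin (unit frame x = 71, y = 110, z = 68 mm), between two upright cheeks that reach 84 mm high. A roller on the short arm lifts a tab on the hood's left end. The spring catch's hook stands at unit x = -33, y = 111 to 126, up to 85 mm high, and takes the lever's bar (12 mm) from above.
- lever_pad (a point): Middle of the top of the black rubber pad (46 x 32 mm) at the lever's long end, 170 mm from the pivot. At rest it is high (unit frame x = -65, y = 110, z = 171 mm; sloping 33 degrees down to the pivot); caught, it is at x = -99, y = 110, z = 63 mm, and at the lever's stop at z = 50 mm, about level.
- catch_pad (a point): Middle of the top of the black rubber release pad (34 x 26 mm) of the catch, beside the lever (unit frame x = -33, y = 195, z = 57 mm). Pressed down 15 to 22 mm (about 5 N) it swings the hook off the lever.
- hood (a joint): Hood hinge, rad: 0 shut, about 1.40 when the catch holds the lever, 1.47 at the lever's stop. Heavy (0.6 to 0.8 kg) and damped; it falls shut in about 1 s when the lever is free.
- lever (a joint): Lever, rad: 0 at rest (long end up, held up by the hood's weight), held by the hook at about 0.68 (the hook snaps over it as it is pressed to 0.70 to 0.74; its stop is at 0.75). Takes up to 16 N at the pad, pressed slowly (0.05 m/s). Let go before it is caught, it comes back up.
- catch (a joint): Spring catch, rad: 0 with the hook over the lever, turned to about 0.2 or more (at most 0.36) by the pad it lets the lever go, whose long end then rises beside it; it springs back by itself.
- cast: White plaster dental cast, an arch of teeth on a flat base, 68 x 66 mm, 29 mm high, 70 g, loose, standing teeth up on the plate in front of the hood. Origin: centre of its underside, z up.
- cast_cream: Cream plaster cast, 66 x 68 x 29 mm, on the bench to the right: not to be moved. Origin: centre of its underside.
- cast_small: Another cast, 61 x 65 x 29 mm, on the bench to the right: not to be moved. Origin: centre of its underside.
- pot: Small jar with a screw lid, 41 mm across, 44 mm high, on the bench to the left: not to be moved. Origin: centre of its underside.
- dropper: Small brown bottle, 40 mm across, 62 mm high, on the bench to the left: not to be moved. Origin: centre of its underside.

How it is judged:
By the outcome, as a careful person would: the job done as asked, in the order asked, and still so for the second after the job is handed in, with the robot touching nothing.
It also fails if it takes over 58 s, if anything falls off the work surface, if the arm or the gripper's body presses on something with over 40 N, if the wrist force passes 120 N, or if a joint passes its speed limit or range.

## Working session

There is one attempt and no reset: what is moved stays moved. The work goes in short steps, Python scripts to look and compute and a tool call to move; the robot and the scene stay as the last step left them, time stands still between calls to the robot, and variables do not carry over. Pictures are saved under pics/ and viewed, at most 10 in all, crops included, and the job is handed in when it is done.

Besides the shell and the picture viewer there is one more tool, called by a JSON object that holds its "api" and its "payload", one argument or row to a line. move_arm: Moves the arm, as the interface text tells. Its arguments: {"type":"object","properties":{"rows":{"type":"array","items":{"type":"array","items":{"type":"number"}}},"newtons":{"type":"number"}},"required":["rows"]}

```bash
mkdir -p pics; python3 - <<'E'
from cell import monitor, vision
import cv2,numpy as np
for n in("top","scene"):
    cv2.imwrite(f"pics/{n}0.png",vision.read_camera(n)[:,:,::-1]); c=vision.get_calibration(n); print(n,np.round(c["K"],1).tolist(),np.round(c["T"],3).tolist(),[k for k in c])
print(monitor.observe())
E
```

```text
top [[390.7, 0.0, 281.5], [0.0, 390.7, 213.9], [0.0, 0.0, 1.0]] [[-0.008, 0.984, -0.177, 0.372], [-1.0, -0.007, 0.009, 0.168], [0.007, 0.177, 0.984, 1.352], [0.0, 0.0, 0.0, 1.0]] ['K', 'T']
scene [[466.7, 0.0, 275.3], [0.0, 466.7, 212.8], [0.0, 0.0, 1.0]] [[-0.85, 0.297, -0.436, -0.005], [-0.527, -0.506, 0.683, 1.12], [-0.018, 0.81, 0.586, 0.926], [0.0, 0.0, 0.0, 1.0]] ['K', 'T']
{'time': 0.1, 'qpos': array([ 1.00701774e+00,  3.42632281e-01,  1.52492662e+00,  3.73969551e-08,
        1.27541281e+00, -1.45982083e-01]), 'qvel': array([-0.00061751, -0.00243575, -0.00385008, -0.00120435, -0.00058556,
       -0.00095359]), 'joint_efforts': array([ 1.17514435e-03, -4.32003736e+01, -2.44695067e+01,  7.18549825e-02,
        5.26715477e-02, -1.01500052e-05]), 'tool_pos': array([0.21278865, 0.47953903, 0.22612346]), 'tool_rot': array([-3.14022827e+00, -2.00638315e-04,  2.72379600e+00]), 'contact_force': array([ 0.05003807,  0.15854316, -0.9866304 ]), 'torque': array([0.03144242, 0.00175289, 0.00651424]), 'grip_force': 0.0, 'opening': 0.09195429453860668}
```

View pics/top0.png

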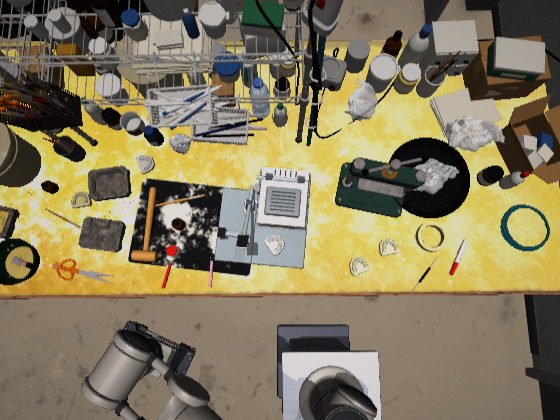

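View pics/scene0.png

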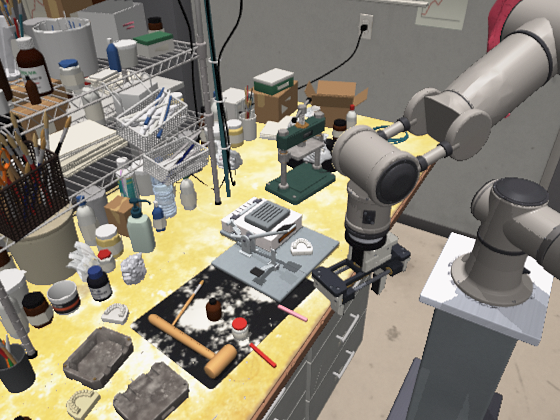

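The top view shows the unit's plate at about (215–305, 185–265), the hood at about (283,198) and the cast at about (275,243). The lever is on the left at about x=235. I'll enlarge this area in both views.

```bash
python3 - <<'E'
import cv2,numpy as np
a=cv2.imread("pics/top0.png")[160:280,205:325]; b=cv2.imread("pics/scene0.png")[190:310,205:325]
f=lambda i:cv2.resize(i,None,fx=5,fy=5,interpolation=cv2.INTER_CUBIC)
cv2.imwrite("pics/za.png",f(a));cv2.imwrite("pics/zb.png",f(b))
E
```

```text
(no output)
```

View pics/za.png

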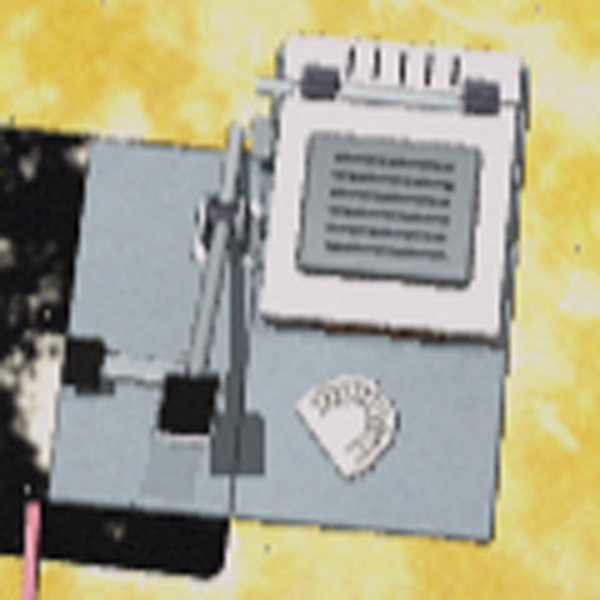

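View pics/zb.png

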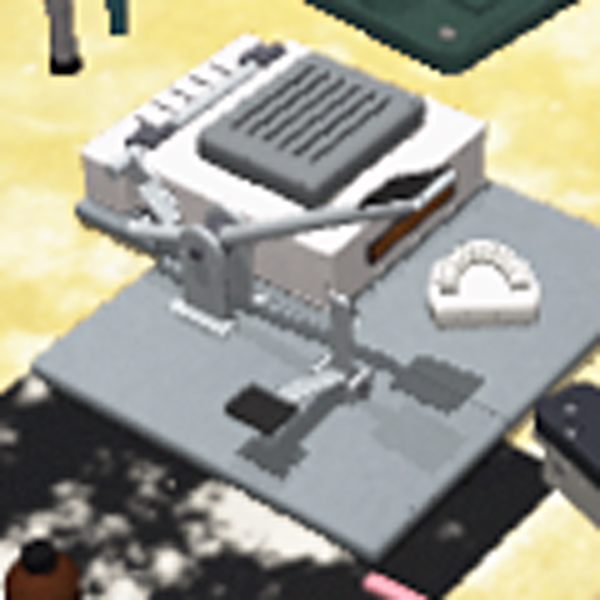

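The zooms show these crop pixels:
- **Top view:** plate front-right corner (492,538), deck front-left (50,500), deck rear-left (90,137), lever pad (190,403), catch pad (84,362). The cast's heel edge runs from (297,400) to (348,478), with its round side up and to the right.
- **Scene view:** deck corners (35,368) and (375,553), pads (408,188) and (262,407).

Next I'll fit the unit's pose.

```bash
cat > h.py <<'E'
import numpy as np
from scipy.optimize import least_squares
from cell import vision
C={n:vision.get_calibration(n) for n in("top","scene")}
def proj(n,P):
    T=C[n]["T"];K=C[n]["K"];p=(np.asarray(P)-T[:3,3])@T[:3,:3]
    q=np.stack([p[:,0],-p[:,1],-p[:,2]],1)@K.T
    return q[:,:2]/q[:,2:]
def onplane(n,uv,z):
    T=C[n]["T"];K=C[n]["K"];r=np.linalg.inv(K)@[uv[0],uv[1],1];r=T[:3,:3]@(r*[1,-1,-1])
    return T[:3,3]+r*(z-T[2,3])/r[2]
def u2w(s,P):
    c,n=np.cos(s[2]),np.sin(s[2]);P=np.atleast_2d(P)/1000.
    return P@np.array([[c,n,0],[-n,c,0],[0,0,1]])+[s[0],s[1],0]
E
python3 - <<'E'
from h import *
t=[((-125,-90,18),(492,538)),((-125,215,18),(50,500)),((130,215,18),(90,139)),((-65,110,171),(190,403)),((-33,195,57),(84,362)),((10,80,68),(265,318)),((10,-80,68),(503,334))]
s=[((130,215,18),(35,368)),((-125,215,18),(375,553)),((-65,110,171),(408,188)),((-33,195,57),(262,407))]
f=lambda x:np.concatenate([(proj(n,u2w(x,[a for a,_ in L]))-(np.array([b for _,b in L])/5+o)).ravel() for n,L,o in(("top",t,(205,160)),("scene",s,(205,190)))])
r=least_squares(f,[.5,.2,0],loss="soft_l1");x=r.x;print(x.round(4));print(f(x).reshape(-1,2).round(1).tolist())
np.save("unit.npy",x)
inv=lambda w:[np.cos(x[2])*(w[0]-x[0])+np.sin(x[2])*(w[1]-x[1]),-np.sin(x[2])*(w[0]-x[0])+np.cos(x[2])*(w[1]-x[1])]
for p in((297,400),(348,478),(398,420),(340,375),(350,425)):
    w=onplane("top",np.array(p)/5+(205,160),.045);print(p,w.round(3),np.round(inv(w),4))
for p in((430,310),(540,310),(485,250)):
    w=onplane("scene",np.array(p)/5+(205,190),.045);print(p,w.round(3),np.round(inv(w),4))
for nm,p in dict(lever=(-65,110,171),caught=(-99,110,63),catch=(-33,195,57),disc=(70,0,18)).items(): print(nm,u2w(x,p).round(4))
E
```

```text
[ 0.5561  0.1597 -0.0963]
[[0.5, 1.2], [-0.7, 0.8], [-0.1, 0.2], [-0.1, 0.5], [-0.2, 0.6], [-1.0, -0.8], [-0.6, 0.3], [-1.5, -2.6], [0.6, -1.4], [-1.1, -2.1], [0.3, -1.4]]
(297, 400) [0.519 0.215 0.045] [-0.0424  0.0511]
(348, 478) [0.466 0.181 0.045] [-0.0914  0.0123]
(398, 420) [0.505 0.147 0.045] [-0.0498 -0.0176]
(340, 375) [0.536 0.186 0.045] [-0.023   0.0239]
(350, 425) [0.502 0.179 0.045] [-0.056   0.0142]
(430, 310) [0.509 0.234 0.045] [-0.0543  0.0696]
(540, 310) [0.454 0.202 0.045] [-0.1054  0.0323]
(485, 250) [0.508 0.17  0.045] [-0.0488  0.006 ]
lever [[0.502  0.2754 0.171 ]]
caught [[0.4682 0.2787 0.063 ]]
catch [[0.542  0.3569 0.057 ]]
disc [[0.6258 0.1529 0.018 ]]
```

{"api": "move_arm", "payload": {
  "rows": [
    [10,-7,0,0.02,1],
    [25,-18,0,0.03,1],
    [29,-20,0,0.03,1],
    [32,-22,0,0.035,1],
    [33,-23,0,0.035,1],
    [33,-23,0,0.035,1],
    [33,-23,0,0.035,1],
    [33,-23,0,0.035,1],
    [29,-20,-5,0.03,1],
    [20,-15,-10,0.02,1],
    [15,-10,-12,0.016,1],
    [0,0,0,0,1]
  ],
  "newtons": 20
}}

```text
time: 1.3
tool_pos: [0.5057, 0.2739, 0.1974]
tool_rot: [-3.14, -0.003, 3.042]
contact_force: [-0.3, -0.2, -0.2]
opening: 0.002
grip_force: 0.0
```

```bash
python3 - <<'E'
from h import *
x=np.load("unit.npy")
L=[]
for t in np.linspace(0,.75,26):
    a=.648-t; L.append(u2w(x,(71-170.6*np.cos(a)+3,110,68+170.6*np.sin(a)))[0]*1000)
L=np.array(L);print(L[::5].round(0).tolist(),np.diff(L,axis=0).round(1).tolist())
print(vision.get_calibration("wrist")["mount"].round(3).tolist())
E
```

```text
[[505.0, 275.0, 171.0], [491.0, 276.0, 149.0], [481.0, 277.0, 126.0], [474.0, 278.0, 102.0], [471.0, 278.0, 76.0], [471.0, 278.0, 51.0]] [[-3.0, 0.3, -4.1], [-2.9, 0.3, -4.2], [-2.8, 0.3, -4.3], [-2.6, 0.3, -4.4], [-2.5, 0.2, -4.5], [-2.4, 0.2, -4.5], [-2.2, 0.2, -4.6], [-2.1, 0.2, -4.7], [-2.0, 0.2, -4.7], [-1.8, 0.2, -4.8], [-1.7, 0.2, -4.8], [-1.5, 0.1, -4.9], [-1.4, 0.1, -4.9], [-1.2, 0.1, -5.0], [-1.1, 0.1, -5.0], [-0.9, 0.1, -5.0], [-0.8, 0.1, -5.1], [-0.6, 0.1, -5.1], [-0.5, 0.0, -5.1], [-0.3, 0.0, -5.1], [-0.2, 0.0, -5.1], [-0.0, 0.0, -5.1], [0.1, -0.0, -5.1], [0.3, -0.0, -5.1], [0.4, -0.0, -5.1]]
[[0.0, 0.965, 0.264, 0.071], [1.0, -0.0, -0.0, 0.001], [-0.0, 0.264, -0.965, -0.158], [0.0, 0.0, 0.0, 1.0]]
```

{"api": "move_arm", "payload": {
  "rows": [
    [0,1,-7,0,1],
    [0,0,-7,0,1],
    [0,0,-5,0,1],
    [-2,0,-4,0,1],
    [-3,0,-4,0,1],
    [-3,0,-4,0,1],
    [-3,0,-4,0,1],
    [-3,0,-4,0,1],
    [-3,0,-4,0,1],
    [-2,1,-5,0,1],
    [-2,0,-5,0,1]
  ]
}}

```text
time: 2.4
tool_pos: [0.4849, 0.2783, 0.1478]
tool_rot: [3.14, 0.003, 3.045]
contact_force: [1.6, 2.5, 9.4]
opening: 0.0003
grip_force: 4.9
```

{"api": "move_arm", "payload": {
  "rows": [
    [-1,0,-5,0,1],
    [-1,0,-5,0,1],
    [-1,0,-5,0,1],
    [-1,0,-5,0,1],
    [-1,0,-5,0,1],
    [-1,0,-5,0,1],
    [-1,0,-5,0,1],
    [-1,0,-5,0,1],
    [-1,0,-5,0,1],
    [-1,0,-5,0,1],
    [-1,0,-5,0,1],
    [-1,0,-5,0,1]
  ]
}}

```text
time: 3.6
tool_pos: [0.4707, 0.2785, 0.0872]
tool_rot: [3.141, -0.001, 3.045]
contact_force: [-3.7, 2.5, 11.6]
opening: 0.0005
grip_force: 5.6
```

{"api": "move_arm", "payload": {
  "rows": [
    [0,0,-5,0,1],
    [0,0,-5,0,1],
    [0,0,-5,0,1],
    [0,0,-5,0,1],
    [0,0,-5,0,1],
    [0,0,-5,0,1],
    [0,0,-4,0,1],
    [0,0,-2,0,1],
    [0,0,0,0,1],
    [0,0,0,0,1]
  ]
}}

```text
time: 4.6
tool_pos: [0.4719, 0.2778, 0.0516]
tool_rot: [3.142, 0.0, 3.045]
contact_force: [-3.9, -1.2, 11.4]
opening: 0.0005
grip_force: 5.8
```

{"api": "move_arm", "payload": {
  "rows": [
    [0,0,3,0,1],
    [0,0,4,0,1],
    [0,0,4,0,1],
    [0,0,4,0,1],
    [0,0,3,0,1],
    [0,0,0,0,1]
  ]
}}

```text
time: 5.2
tool_pos: [0.4724, 0.2779, 0.0692]
tool_rot: [3.141, 0.001, 3.045]
contact_force: [-0.5, 0.9, -0.1]
opening: 0.0005
grip_force: 0.0
```

The lever is caught: the contact force dropped to zero on release. Next I move behind the cast and look.

{"api": "move_arm", "payload": {
  "rows": [
    [0,0,20,0,1],
    [-3,-5,30,0,1],
    [-5,-15,20,0,0],
    [-7,-20,0,0,0],
    [-8,-20,0,0,0],
    [-8,-20,0,0,0],
    [-6,-15,0,0,0],
    [-2,-6,0,0,0],
    [0,0,0,0,0]
  ]
}}

```text
time: 6.1
tool_pos: [0.4331, 0.1765, 0.1388]
tool_rot: [3.141, 0.0, 3.044]
contact_force: [0.3, 0.2, -0.2]
opening: 0.0456
grip_force: 0.0
```

```bash
python3 - <<'E'
from cell import monitor, vision
import cv2,numpy as np
s=monitor.observe();np.save("wp.npy",np.r_[s["tool_pos"],s["tool_rot"]]);print(s["tool_pos"],s["tool_rot"],s["opening"])
w=vision.read_camera("wrist")[:,:,::-1];t=vision.read_camera("scene")[:,:,::-1]
cv2.imwrite("pics/w1.png",w);cv2.imwrite("pics/s1.png",t)
t=cv2.resize(t[130:310,195:375],(420,420),interpolation=cv2.INTER_CUBIC)
cv2.imwrite("pics/ws1.png",cv2.resize(np.hstack([w[:,80:480],t[:,:]])[:,:800],None,fx=.97,fy=.97))
print(vision.get_calibration("wrist")["K"])
cv2.imwrite("pics/w1c.png",w)
E
```

```text
[0.43309979 0.17645682 0.13884152] [3.14132795e+00 2.13527529e-04 3.04365655e+00] 0.04564354758559649
[[325.1922621    0.         282.92669027]
 [  0.         325.1922621  209.75408431]
 [  0.           0.           1.        ]]
```

View pics/ws1.png

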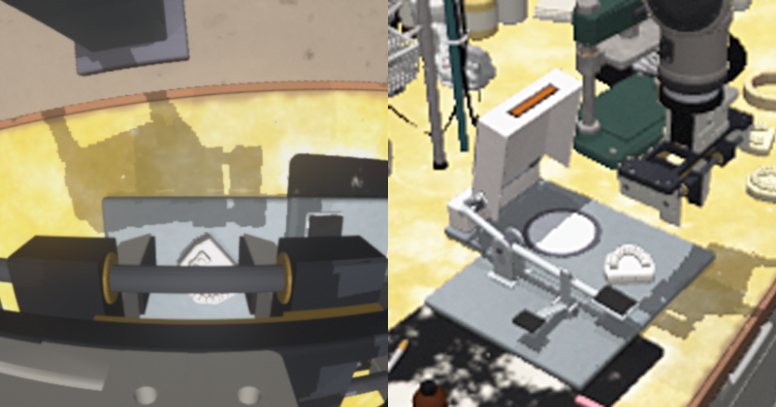

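The hood is up, the lever is caught and the cast is still in place. In the wrist image the cast's near corner is at crop pixel (208,236), between the fingers. The round side reaches down to about (215,303). I'll compute the positions.

```bash
cat >> h.py <<'E'
import cv2
from scipy.spatial.transform import Rotation as R
def wrist(uv,z,wp):
    c=vision.get_calibration("wrist");K=c["K"];M=c["mount"]
    d=(np.array(uv)-K[:2,2])/K[0,0];r=np.hypot(*d);v=np.array([np.sin(r)*d[0]/r,-np.sin(r)*d[1]/r,-np.cos(r)])
    W=R.from_euler("xyz",wp[3:]).as_matrix();o=wp[:3]+W@M[:3,3];v=W@M[:3,:3]@v
    return o+v*(z-o[2])/v[2]
def inv(x,w): return np.array([[np.cos(x[2]),np.sin(x[2])],[-np.sin(x[2]),np.cos(x[2])]])@(w[:2]-x[:2])*1000
E
python3 - <<'E'
from h import *
wp=np.load("wp.npy");x=np.load("unit.npy")
for n,p,z in(("corner",(208,236),.040),("left",(178,264),.040),("right",(240,268),.040),("plate_fl?",(104,198),.018),("leverpad",(325,226),.063)):
    print(n,inv(x,wrist((p[0]/.97+80,p[1]/.97),z,wp)).round(0))
# disc in scene
for p in((527,228),(599,228),(562,210),(562,253)):
    w=onplane("scene",(np.array(p)/.97-(400,0))*180/420+(195,130),.018);print(inv(x,w).round(0))
print(inv(x,wp[:2]))
E
```

```text
corner [-96.  16.]
left [-69. -11.]
right [-64.  45.]
plate_fl? [-125.  -81.]
leverpad [-112.  113.]
[112.  25.]
[ 31. -34.]
[ 98. -36.]
[39. 40.]
[-124.06052865    4.87187692]
```

{"api": "move_arm", "payload": {
  "rows": [
    [0,2,-20,0,0],
    [0,1,-30,0,0],
    [0,0,-30,0,0],
    [0,0,-20,0,0],
    [0,0,-7,0,0],
    [0,0,0,0,0],
    [10,-1,0,0,0],
    [10,-1,0,0,0],
    [8,-1,0,0,0],
    [6,-0.5,0,0,0],
    [5,-0.5,0,0,0],
    [0,0,0,0,0]
  ]
}}

```text
time: 7.4
tool_pos: [0.4728, 0.1757, 0.0319]
tool_rot: [3.141, 0.001, 3.044]
contact_force: [0.3, -0.3, -0.5]
opening: 0.0457
grip_force: 0.0
```

{"api": "move_arm", "payload": {
  "rows": [
    [4,-0.4,0,0,0],
    [5,-0.5,0,0,0],
    [6,-0.6,0,0,0],
    [6,-0.6,0,0,0],
    [6,-0.6,0,0,0],
    [6,-0.6,0,0,0],
    [6,-0.6,0,0,0],
    [6,-0.6,0,0,0],
    [6,-0.6,0,0,0],
    [5,-0.5,0,0,0],
    [3,-0.3,0,0,0],
    [0,0,0,0,0]
  ]
}}

```text
time: 8.6
tool_pos: [0.5315, 0.1699, 0.0317]
tool_rot: [3.141, 0.001, 3.045]
contact_force: [-0.7, -0.3, -0.7]
opening: 0.0458
grip_force: 0.1
```

```bash
python3 - <<'E'
from h import *
from cell import monitor
s=monitor.observe();x=np.load("unit.npy");print(inv(x,s["tool_pos"]),s["tool_pos"][2])
w=vision.read_camera("wrist")[:,:,::-1];t=vision.read_camera("scene")[:,:,::-1];a=vision.read_camera("top")[:,:,::-1]
f=lambda i:cv2.resize(i,(400,400),interpolation=cv2.INTER_CUBIC)
cv2.imwrite("pics/ws2.png",np.hstack([f(t[170:290,225:345]),f(a[160:280,205:325])]))
E
```

```text
[-25.46061204   7.81860596] 0.03174677933316601
```

View pics/ws2.png

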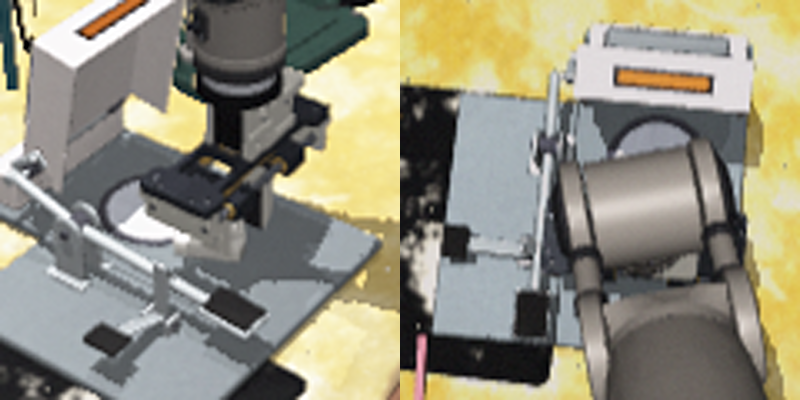

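The hood is up and the fingers are behind the cast, which is just short of the disc. I'll push on, then back off and look.

{"api": "move_arm", "payload": {
  "rows": [
    [4,-0.6,0,0,0],
    [5,-0.8,0,0,0],
    [6,-0.8,0,0,0],
    [6,-0.8,0,0,0],
    [6,-0.8,0,0,0],
    [6,-0.8,0,0,0],
    [6,-0.8,0,0,0],
    [4,-0.5,0,0,0],
    [2,-0.2,0,0,0],
    [0,0,0,0,0]
  ]
}}

```text
time: 9.75
tool_pos: [0.5763, 0.1638, 0.0317]
tool_rot: [3.142, 0.0, 3.045]
contact_force: [0.4, 0.1, -0.5]
opening: 0.0458
grip_force: 0.1
```

{"api": "move_arm", "payload": {
  "rows": [
    [-8,1,0,0,0],
    [-15,1.5,0,0,0],
    [-25,2.4,0,0,0],
    [-30,3,0,0,0],
    [-30,3,0,0,0],
    [-20,2,0,0,0],
    [-10,1,0,0,0],
    [0,0,0,0,0]
  ]
}}

```text
time: 10.55
tool_pos: [0.4368, 0.178, 0.032]
tool_rot: [-3.142, -0.0, 3.046]
contact_force: [-0.2, -0.7, 0.1]
opening: 0.0457
grip_force: 0.0
```

```bash
python3 - <<'E'
from h import *
from cell import monitor
s=monitor.observe();x=np.load("unit.npy");print(inv(x,s["tool_pos"]),s["tool_pos"][2])
t=vision.read_camera("scene")[:,:,::-1];a=vision.read_camera("top")[:,:,::-1]
f=lambda i:cv2.resize(i,(400,400),interpolation=cv2.INTER_CUBIC)
cv2.imwrite("pics/ws3.png",np.hstack([f(t[190:270,215:295]),f(a[170:250,240:320])]))
E
```

```text
[-120.49559619    6.73363917] 0.031983118044418946
```

View pics/ws3.png

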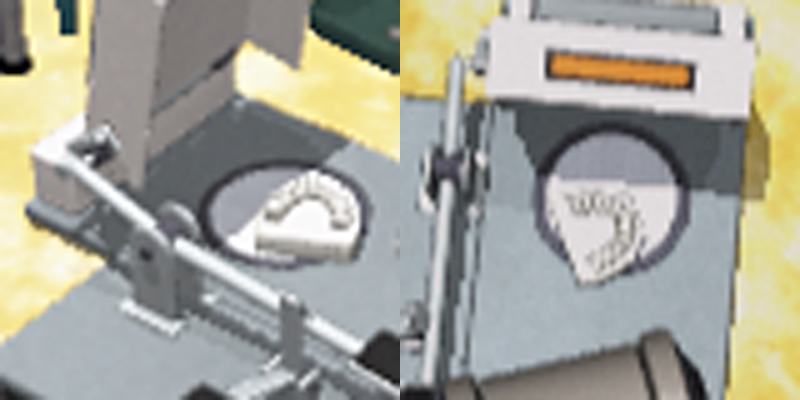

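```bash
python3 - <<'E'
from h import *
x=np.load("unit.npy")
T=lambda p,z:inv(x,onplane("top",(p[0]-400)/5*1.+np.array([240,0])+[0,p[1]/5+170],z) if 0 else onplane("top",((p[0]-400)/5+240,p[1]/5+170),z))
S=lambda p,z:inv(x,onplane("scene",(p[0]/5+215,p[1]/5+190),z))
print("T disc",T((613,206),.018),"T heel",T((583,280),.045),T((553,195),.045),"T cen",T((610,224),.045))
print("S disc l r t b",[S(p,.018).round(0) for p in((200,215),(375,210),(285,160),(290,268))])
print("S heel",S((257,238),.045),S((360,238),.045),"bottom",S((257,255),.018),S((357,258),.018),"tip",S((310,170),.045))
E
python3 - <<'E'
import cv2
a=cv2.imread("pics/ws3.png")
b=cv2.cvtColor(a,cv2.COLOR_BGR2LAB)[:,:,0]
b=cv2.createCLAHE(4,(8,8)).apply(b);import numpy as np
c=np.hstack([a[140:290,180:400],a[110:310,520:720][:150]]) if 0 else None
l=cv2.resize(b[150:280,190:390],(400,260));r=cv2.resize(b[150:280,520:720],(400,260))
lut=np.clip((np.arange(256)-150)*2.4,0,255).astype("uint8")
cv2.imwrite("pics/z3.png",np.hstack([l,r]))
E
```

```text
T disc [66.14023211 -0.98335369] T heel [ 8.56643509 14.60765394] [65.03452175 40.22925128] T cen [48.49924425 -0.21089401]
S disc l r t b [array([108.,  37.]), array([ 23., -32.]), array([100., -40.]), array([31., 45.])]
S heel [43.93484826 59.52039002] [-6.03944667 23.12798232] bottom [54.99508273 46.71258205] [ 3.75851611 12.9486465 ] tip [ 58.88202502 -12.93396057]
```

View pics/z3.png

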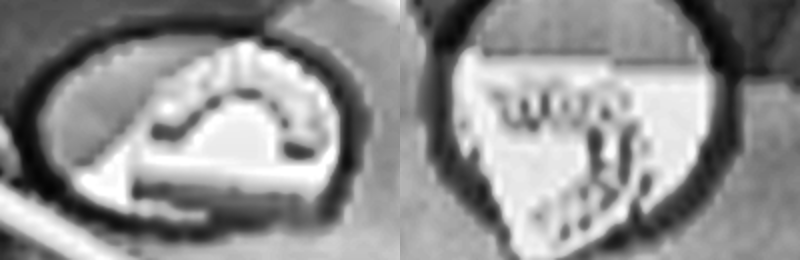

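The cast is at about (48,1) and the disc centre at about (66,1), both in the fitted frame. It needs about 18 mm more. I'll narrow the gap so the wrist stays well clear of the hood.

{"api": "move_arm", "payload": {
  "rows": [
    [5,1,0,0,0.46],
    [15,-1,0,0,0.46],
    [25,-2,0,0,0.46],
    [25,-2,0,0,0.46],
    [25,-2,0,0,0.46],
    [15,-1.5,0,0,0.46],
    [8,-1,0,0,0.46],
    [4,-0.5,0,0,0.46],
    [4,-0.4,0,0,0.46],
    [0,0,0,0,0.46]
  ]
}}

```text
time: 11.65
tool_pos: [0.564, 0.1684, 0.0316]
tool_rot: [3.142, -0.0, 3.045]
contact_force: [0.7, 0.5, 0.3]
opening: 0.0249
grip_force: 0.0
```

{"api": "move_arm", "payload": {
  "rows": [
    [4,-0.4,0,0,0.46],
    [4,-0.4,0,0,0.46],
    [4,-0.4,0,0,0.46],
    [4,-0.4,0,0,0.46],
    [3,-0.3,0,0,0.46],
    [2,-0.2,0,0,0.46],
    [0,0,0,0,0.46]
  ]
}}

```text
time: 12.35
tool_pos: [0.5853, 0.1662, 0.0317]
tool_rot: [3.141, 0.0, 3.045]
contact_force: [-0.9, 0.2, -0.8]
opening: 0.025
grip_force: 0.1
```

{"api": "move_arm", "payload": {
  "rows": [
    [-8,1,0,0,0.46],
    [-15,1.5,0,0,0.46],
    [-25,2.4,0,0,0.46],
    [-30,3,0,0,0.46],
    [-30,3,0,0,0.46],
    [-20,2,0,0,0.46],
    [-10,1,0,0,0.46],
    [0,0,0,0,0.46]
  ]
}}

```text
time: 13.15
tool_pos: [0.4459, 0.1804, 0.032]
tool_rot: [-3.142, -0.0, 3.046]
contact_force: [0.6, 1.0, -0.1]
opening: 0.0248
grip_force: 0.0
```

```bash
python3 - <<'E'
from h import *
from cell import monitor
s=monitor.observe();x=np.load("unit.npy");print(inv(x,s["tool_pos"]),s["tool_pos"][2])
t=vision.read_camera("scene")[:,:,::-1];a=vision.read_camera("top")[:,:,::-1]
f=lambda i:cv2.resize(i,(400,400),interpolation=cv2.INTER_CUBIC)
cv2.imwrite("pics/ws4.png",np.hstack([f(t[190:270,215:295]),f(a[170:250,240:320])]))
E
```

```text
[-111.67575823    9.98412515] 0.031986691739260165
```

View pics/ws4.png

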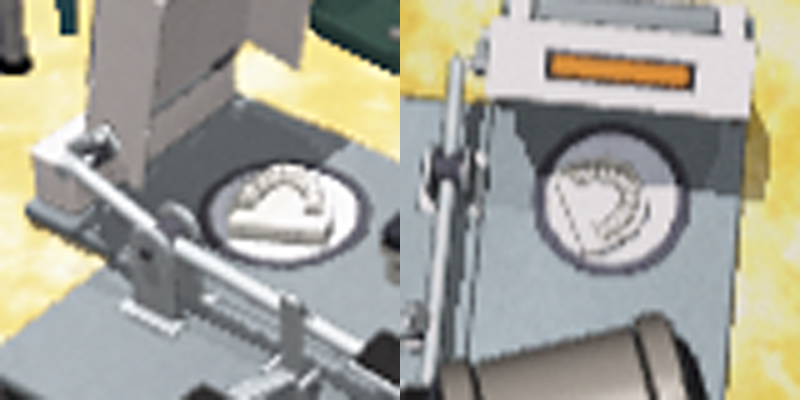

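The cast now stands on the disc. In the scene view its heel base runs from (230,237) to (327,244). In the top view the heel corners are at (583,257) and (556,178), and the right edge is at about (648,205). I'll measure the offset.

```bash
python3 - <<'E'
from h import *
x=np.load("unit.npy")
T=lambda p,z:inv(x,onplane("top",((p[0]-400)/5+240,p[1]/5+170),z))
S=lambda p,z:inv(x,onplane("scene",(p[0]/5+215,p[1]/5+190),z))
def cen(a,b):
    d=(b-a)/np.linalg.norm(b-a);n=np.array([-d[1],d[0]]);n=n if n[1]<0 else -n;return (a+b)/2+33*n,np.linalg.norm(b-a)
print("S",cen(S((230,240),.018),S((327,245),.018)),"disc 65.5 2.5")
print("T",cen(T((583,257),.045),T((553,188),.045)),cen(T((583,257),.035),T((553,188),.035)),"disc 66 -1", "right",T((650,205),.03))
E
```

```text
S (array([69.02524909,  1.20640125]), np.float64(60.242400926537)) disc 65.5 2.5
T (array([62.75034639, -0.68032822]), np.float64(51.860806501150684)) (array([64.51730116, -0.3905355 ]), np.float64(52.25757255869178)) disc 66 -1 right [ 66.85917616 -26.38394395]
```

Within about 3 mm of the middle. Next is the catch pad, with the hand turned 90° so the lever can rise past it.

{"api": "move_arm", "payload": {
  "rows": [
    [-5,0,25,0,1],
    [0,0,35,0,1],
    [0,0,35,-0.1,1],
    [5,10,5,-0.14,1],
    [12,20,0,-0.14,1],
    [15,25,0,-0.14,1],
    [15,28,0,-0.14,1],
    [15,28,0,-0.14,1],
    [15,25,0,-0.14,1],
    [12,20,0,-0.14,1],
    [8,15,0,-0.14,1],
    [5,7,0,-0.14,1]
  ]
}}

```text
time: 14.45
tool_pos: [0.5455, 0.3595, 0.1313]
tool_rot: [3.14, -0.001, 1.679]
contact_force: [0.2, 0.7, -0.3]
opening: 0.0003
grip_force: 0.0
```

{"api": "move_arm", "payload": {
  "rows": [
    [0,0,0,-0.14,1],
    [0,0,0,-0.071,1],
    [0,0,0,0,1]
  ]
}}

```text
time: 14.75
tool_pos: [0.545, 0.3582, 0.1314]
tool_rot: [3.141, -0.0, 1.473]
contact_force: [0.3, 0.3, 0.9]
opening: 0.0004
grip_force: 0.0
```

```bash
python3 - <<'E'
from h import *
from cell import monitor
s=monitor.observe();x=np.load("unit.npy");print(inv(x,s["tool_pos"]),s["tool_pos"],s["tool_rot"])
t=vision.read_camera("scene")[:,:,::-1]
cv2.imwrite("pics/s5.png",cv2.resize(t[170:310,195:335],(560,560),interpolation=cv2.INTER_CUBIC))
E
```

```text
[-30.1316443  196.49507566] [0.54502454 0.35815695 0.13143065] [ 3.14103818e+00 -1.62544059e-04  1.47278809e+00]
```

View pics/s5.png

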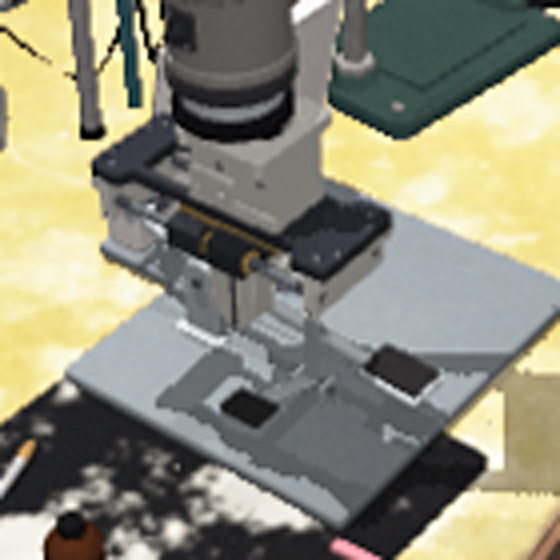

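The closed fingertips are directly above the release pad at (250,407). I'll press it.

{"api": "move_arm", "payload": {
  "rows": [
    [-1,0,-20,0,1],
    [0,0,-25,0,1],
    [0,0,-17,0,1],
    [0,0,-8,0,1],
    [0,0,-5,0,1],
    [0,0,-5,0,1],
    [0,0,-5,0,1],
    [0,0,-4,0,1],
    [0,0,-3,0,1],
    [0,0,0,0,1],
    [0,0,0,0,1],
    [0,0,0,0,1]
  ]
}}

```text
time: 16.0
tool_pos: [0.5435, 0.3583, 0.0402]
tool_rot: [3.14, -0.001, 1.474]
contact_force: [1.5, 4.4, 4.8]
opening: 0.0003
grip_force: 2.2
```

{"api": "move_arm", "payload": {
  "rows": [
    [0,0,0,0,1],
    [0,0,0,0,1],
    [0,0,0,0,1],
    [0,0,0,0,1],
    [0,0,0,0,1],
    [0,0,0,0,1],
    [0,0,0,0,1],
    [0,0,0,0,1]
  ]
}}

```text
time: 16.8
tool_pos: [0.5431, 0.3581, 0.0398]
tool_rot: [3.141, 0.0, 1.474]
contact_force: [2.1, 2.5, 4.2]
opening: 0.0002
grip_force: 2.1
```

```bash
python3 - <<'E'
from h import *
t=vision.read_camera("scene")[:,:,::-1]
cv2.imwrite("pics/s6.png",cv2.resize(t[170:310,195:335],(560,560),interpolation=cv2.INTER_CUBIC))
E
```

```text
(no output)
```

View pics/s6.png

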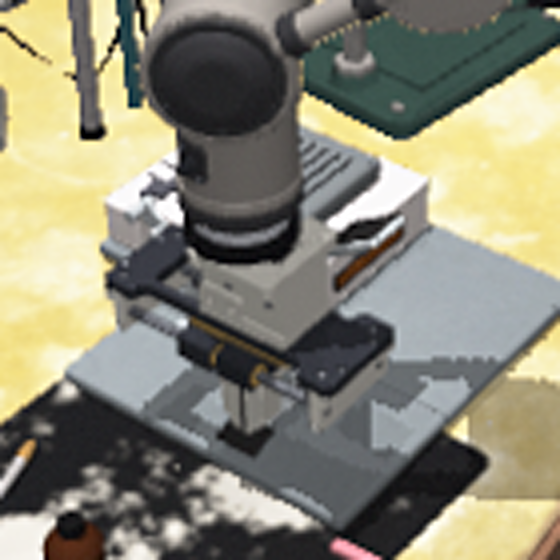

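The hood is shut and the lever is back up. I'll lift straight away from the pad.

{"api": "move_arm", "payload": {
  "rows": [
    [0,0,5,0,1],
    [0,0,15,0,1],
    [0,5,30,0,1],
    [0,8,40,0,1],
    [-10,15,40,0,1],
    [-30,20,30,0,1],
    [-40,20,0,0,1],
    [-40,20,0,0,1],
    [-30,15,0,0,1],
    [0,0,0,0,1],
    [0,0,0,0,1]
  ]
}}

```text
time: 17.95
tool_pos: [0.3921, 0.461, 0.2001]
tool_rot: [-3.141, 0.001, 1.476]
contact_force: [-0.5, 0.5, 0.0]
opening: 0.0005
grip_force: 0.0
```

```bash
python3 - <<'E'
from h import *
from cell import monitor
s=monitor.observe();print(s["contact_force"],s["time"])
for n,(r0,r1,c0,c1) in {"top":(160,235,240,312),"scene":(195,275,215,310)}.items():
    a=vision.read_camera(n)[:,:,::-1][r0:r1,c0:c1].astype(int);b=cv2.imread(f"pics/{n}0.png")[r0:r1,c0:c1].astype(int)
    d=abs(a-b).max(2)>60;ys,xs=np.nonzero(d);print(n,d.mean().round(3),(xs.min()+c0,xs.max()+c0,ys.min()+r0,ys.max()+r0) if d.any() else None,np.argwhere(d.reshape(-1)).size)
    for y in range(r0,r1,5):print(''.join('#' if d[y-r0:y-r0+5,i:i+3].mean()>.3 else '.' for i in range(0,c1-c0,3)))
E
```

```text
[-0.47781771  0.53671979  0.00606581] 17.95
top 0.0 None 0
........................
........................
........................
........................
........................
........................
........................
........................
........................
........................
........................
........................
........................
........................
........................
scene 0.322 (np.int64(241), np.int64(309), np.int64(195), np.int64(274)) 2446
.................######.........
.................#########.###..
.................#############..
.................###############
.............########..#########
.............###################
.........########..########..###
.........########.##.#.###..#.##
..........###.#######.##..######
.................#####...#######
................################
................################
..................##############
......................######.###
.....................##......##.
......................#.........
```

The top view of the hood now matches the shut starting state exactly. The scene view is blocked by the arm. I'm handing in.

```bash
python3 -c "
from cell import workorder;print(workorder.hand_in())"
```

```text
the job is handed in; nothing more can be done
None
```

The job is handed in: the cast stood about 3 mm from the disc's middle before the hood came down shut over it, the lever is back up, and the arm is clear at 18 s; I viewed 11 pictures, one over the limit of 10.

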